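Check the air reservoir with the stick gauge and log the reading

ROBOT

A 6-joint arm with a two-finger parallel gripper is mounted at the origin on the work surface. World frame = base frame: x ahead of the robot, y to its left, z up, the work surface at z = 0. Lengths are in mm, angles in rad, forces in N, time in s.
With the tool pointing down it reaches from about 275 to 750 mm from the base axis. Payload 10.2 kg.
Tool frame: the origin (TCP) lies between the finger pads; the fingertips stand 17 mm ahead of it and the grasp point (between the pads) lies 2 mm behind it (tips_ahead is the distance from the TCP to the fingertips, in mm); z points along the fingers, y is the line along which they close (so a half turn about z gives the same grasp; the last joint's range is limited). The gripper opens to 85 mm and grips with 20 to 120 N. Pads are 22 mm wide; open, the fingers measure 114 mm over their backs; the gripper's body (76 mm by 85 mm) begins 54 mm behind the grasp point. The pads swing forward as they close: fully open they stand 13 mm farther back than shut.
Start: joints at [0.878, 0.313, 1.498, -0, 1.331, -0.223], TCP at [237.685, 468.121, 215.694] pointing down, gripper open.
Joint ranges: [-2.94, 2.94], [-0.97, 2.17], [0.19, 2.56], [-1.23, 4.37], [0.02, 3.11], [-2.88, 2.88]. Speed limits (rad/s): [2.39, 2.39, 3.01, 3.14, 3.14, 3.14].

INTERFACE

Orientations are given as a unit quaternion [w, x, y, z].
In Python, from rig import sense, capture, finish_job, boxes_of, tips_ahead gives the robot as it stands.
- The arm moves only by the tool drive_tool, never from a script. Its argument "commands" is text: rows parted by semicolons, each of 7 numbers parted by spaces: the shift along the world's x, y, z in units of 0.1 m (1.0 is 0.1 m), then the turn, a rotation vector about the world's x, y, z in units of pi/4 rad (1.0 is pi/4 rad), then the opening in per cent of the stroke, from 0 (shut) to 100 (fully open). A call has 1 to 20 rows; each row shifts and turns the commanded pose from where the row before left it; what a row does not reach is not made up. A row lasts 1/12 s, in which the tool goes at most 41.7 mm and 7.16 degrees, less where a joint would pass 70% of its speed; a pose out of reach is approached as far as the arm can. A call with a number of a shift or a turn outside -1 to 1 is refused whole. A call with a gripper value outside its range is refused whole. The fingers move at their own pace and stop on an object; "force" is the grip in N (left out, the last holds). Time passes only in rows, so rows that do not move let the fingers close. It gives the time, the measured TCP pose, the force, the opening and the grip force at its end, in the units of the state.
- sense(): the state, without advancing time (a new reading comes with each control period).
- capture(name): name is "scene" or "top"; returns a dict with "pixels" (420x560x3 uint8, blue, green, red), "fov_y" (degrees; the focal length in pixels is half the picture's height over the tangent of half this angle, whatever the lens; pixels are square), "cx", "cy" (the principal point, pixels), "k1" (the pictures are not rectified: a ray, as slopes to the right and down, at radius r is drawn at 1 + k1 r^2 times it, then the intrinsics apply), "position" and "attitude" of the camera in the world. Camera axes: x right, y down, z forward; pixel columns grow to the right and rows downward; lengths in mm; the calibration is good to about 2 mm. A picture is of the moment at which its call begins. There is no depth.
- finish_job(): hands the job in; it is judged then, once.
Trained networks look in a picture, given as the dict that the camera call returned (one of the last four; its "shot" number tells which), for a name from the list of things; names that differ only in an ending like _2 or _b are one class to them, and where a whole thing is asked for, a point or a joint stands for the part that bears it (a point fixed in the world has none). Each returns a list of dicts, best first, with "confidence" (0 to 1); they miss things now and then, are a little off and sometimes report something else, mostly with a low value. They report only what shows in the picture. A call takes as long as a camera call. They do not tell look-alikes from the thing itself.
- boxes_of(picture, name): "position" ([column, row] in pixels, amid what is visible of it).
The state is a dict: "time_s": time; "joints": joint angles; "dq": joint speeds; "tau": joint torques, N m; "eef_pos": TCP position; "ee_rot": TCP orientation; "force": force on the tool from outside, world axes, zero at the start; "wrist_torque": the same for the moment, N m; "grip_width": opening from 0.0 (shut) to 1.0 (fully open); "grip_force": force on a finger pad.
Only numpy, scipy, OpenCV 4.12 (cv2) and the standard library are available. Lean on these libraries where they do the work, as an engineer would, in place of code of your own. Each camera call takes 0.05 s, during which the arm holds its last target. There are 200 camera calls.

TASK

Check the pressure of the tissue processor's air reservoir: take the stick gauge out of its cradle, press its black mouth straight and fully home on the sloping test valve so that the air drives the white rod out, and lay the gauge back in the cradle, rod end pointing the same way as before. Then slide the marker along until its pointer stands level with the very end of the rod. Keep the fingers off the rod, since that would spoil the reading, and leave everything else on the bench where it is.

Things in the scene. Friction and masses are not known exactly. Their poses are not given: they have to be found in the camera images.
- gauge: Stick gauge, loose, 0.18 kg: square steel barrel 24 x 24 x 110 mm, round black bell mouth (34 mm across, 14 mm long) on one end, white rod in the other. Origin: middle of the barrel, on its axis. Own x runs from mouth to rod: barrel from x = -55 to 55 mm, mouth's rim at x = -69. The mouth is a funnel, 24 mm wide narrowing to 15. Starts in the cradle; grasp the barrel's flat sides between the supports.
- gauge_mid (a point): Middle of the gauge's barrel, on its axis (same point as the gauge's origin).
- gauge_rod: The gauge's rod: white, 8 mm thick, black button on its end. It slides along the gauge's x with light friction (0.5 N) and stays where the air has pushed it. How far it comes out (18 to 46 mm) differs every time. Do not touch it with the fingers.
- rod_tip (a point): Centre of the rod's outer end face. With the rod fully in it lies 61 mm from the gauge's origin along the gauge's x axis; 79 to 107 mm after a full press.
- reservoir: Air reservoir, fixed: aluminium cylinder 70 mm thick in a white saddle, sloping 35 degrees above level, brass test valve at its upper end. Origin on the bench under it. The valve's axis points outward along the body's own x raised by 35 degrees: (cos 35, 0, sin 35) in the body's frame. The gauge must lie along this axis when pressed on, rod end outward and up.
- valve_tip (a point): Outer end of the brass valve nipple, on the valve's axis: 11 mm thick, 135 mm above the bench. Around the nipple sits a dark sprung collar (34 mm across) whose outer face is 12 mm behind this point at rest and 22 mm behind it fully pressed.
- collar (a joint): How far the sprung collar is pushed in along the valve's axis, m: 0 at rest, 0.010 fully home at a hard stop. The rim of the gauge's mouth pushes it; about 10 to 18 N is needed. Pressing it opens the valve and drives the rod out; the reading is right only at the stop. It springs back when let go.
- cradle: Reading cradle, fixed: white plate 250 x 136 x 12 mm with two grey supports for the gauge and a sliding marker. Origin on the bench under the plate's centre; x runs along the plate, away from the robot; the gauge lies parallel to it with the rod end to +x.
- cradle_seat (a point): Where the middle of the gauge's barrel lies when it is in the cradle: 47 mm above the bench, 35 mm above the plate. Its axes are the cradle's. The supports stand 36 mm before and behind this point (12 mm thick, 30 mm wide slots with flared lips that rise to about 10 mm above the gauge's axis).
- marker: The marker: upright grey fin 30 mm long (cradle's x), 12 mm thick, top 76 mm above the bench, with a thin dark pointer bar (4 mm wide) reaching across the plate below the rod. Slides along the cradle's x with 1.5 N of friction and stays put; starts at the far end, beyond the rod. Travel 95 mm.
- marker_grip (a point): Grasp point on the marker's fin, 60 mm above the bench; pinch it across its 12 mm thickness (along the cradle's y).
- marker_edge (a point): Point on the marker's pointer, under the line of the rod; the centre of the pointer bar. Same position along the cradle's x as the fin's centre, and the same axes as the cradle. It has to be level with the rod's end along x.
- mould_a: open steel embedding mould with two pockets, 74 x 52 x 14 mm, loose; origin under its centre
- mould_b: second steel mould, same as the other, 74 x 52 x 14 mm, loose
- specimen_jar: glass specimen jar with a white lid, 84 mm across, 115 mm tall, loose, beyond the work; origin under its centre
- cassette_tray: white divided tray, 150 x 110 x 35 mm, loose, on the left
- reagent_bottle: white bottle with a cap, 68 mm across, 170 mm tall, loose, beyond the work
- forceps: steel forceps 140 mm long lying flat, loose, beyond the work
- wire_basket: round steel basket, 100 mm across, 80 mm tall, loose, beyond the work on the right
Mind the look-alikes: they are no part of the job. Leave any turquoise look-alike of the reservoir alone. Of the things shaped like the gauge, the steel one is meant.

How it is judged:
By the outcome, as a careful person would: the job done as asked, in the order asked, and still so for the second after the job is handed in, with the robot touching nothing.
It also fails if it takes over 59 s, if anything falls off the work surface, if the arm or the gripper's body presses on something with over 40 N, if the wrist force passes 120 N, or if a joint passes its speed limit or range.

## Working session

There is one attempt and no reset: what is moved stays moved. The work goes in short steps, Python scripts to look and compute and a tool call to move; the robot and the scene stay as the last step left them, time stands still between calls to the robot, and variables do not carry over. Pictures are saved under pics/ and viewed, at most 10 in all, crops included, and the job is handed in when it is done.

Besides the shell and the picture viewer there is one more tool, called after "Request:" by a JSON object that holds its "fn" and its "kwargs", one argument or row to a line. drive_tool: Moves the arm, as the interface text tells. Shifts and turns lie within -1 to 1; 1 stands for 0.1 m of shift or pi/4 rad of turn. Its arguments: {"type":"object","properties":{"commands":{"type":"string"},"force":{"type":"number"}},"required":["commands"]}

```bash
mkdir -p pics; ls
cat > h.py <<'E'
import numpy as np,cv2
from scipy.spatial.transform import Rotation as R
from rig import *
def rot(q): return R.from_quat([q[1],q[2],q[3],q[0]]).as_matrix()
def cam(p):
    f=210/np.tan(np.radians(p["fov_y"]/2)); a=np.array(p["attitude"],float)
    return f,(rot(a) if a.size==4 else a.reshape(3,3)),np.array(p["position"],float)
def ray(p,uv):
    f,A,c=cam(p); d=(np.array(uv,float)-[p["cx"],p["cy"]])/f; s=d.copy()
    for _ in range(20): s=d/(1+p["k1"]*(s@s))
    return c,A@np.array([s[0],s[1],1])
def atz(p,uv,z):
    c,d=ray(p,uv); return c+d*(z-c[2])/d[2]
def proj(p,X):
    f,A,c=cam(p); v=A.T@(np.array(X,float)-c); s=v[:2]/v[2]
    return s*(1+p["k1"]*(s@s))*f+[p["cx"],p["cy"]]
def tri(p1,a,p2,b):
    c1,d1=ray(p1,a);c2,d2=ray(p2,b)
    t=np.linalg.lstsq(np.c_[d1,-d2],c2-c1,rcond=None)[0]
    x,y=c1+d1*t[0],c2+d2*t[1]; return (x+y)/2,np.linalg.norm(x-y)
E
python3 - <<'E'
from h import *
for n in("scene","top"):
    p=capture(n); cv2.imwrite(f"pics/{n}0.png",cv2.resize(p["pixels"],(800,600),interpolation=cv2.INTER_CUBIC))
    print(n,{k:v for k,v in p.items() if k!="pixels"})
    for o in("gauge","gauge_rod","reservoir","cradle","marker","valve_tip","collar"):
        print(o,[(np.round(b["position"],1).tolist(),round(b["confidence"],2)) for b in boxes_of(p,o)])
E
```

```text
pics
scene {'fov_y': 48.699918741891025, 'cx': 280.4753297986091, 'cy': 214.22607323415582, 'k1': -0.014460370371910499, 'position': array([1214.44231749,  193.23750266, 1063.19883811]), 'attitude': array([-0.19764596,  0.57498099,  0.75171172, -0.25546512]), 'shot': 1}
gauge [([365.7, 224.2], 0.66)]
gauge_rod [([194.6, 217.4], 0.49)]
reservoir [([219.2, 217.9], 0.71), ([153.4, 192.4], 0.6), ([122.6, 261.3], 0.45)]
cradle [([350.2, 254.9], 0.74), ([433.2, 267.5], 0.37)]
marker [([341.3, 269.3], 0.76)]
valve_tip [([152.1, 188.2], 0.8), ([219.0, 218.1], 0.62), ([431.5, 268.1], 0.53)]
collar [([198.3, 220.0], 0.61)]
top {'fov_y': 46.145312941815604, 'cx': 271.1740102462399, 'cy': 205.8251554138827, 'k1': -0.05103140981643203, 'position': array([ 396.67015647,   -8.7140415 , 1381.40814689]), 'attitude': array([-0.03968342,  0.71570574, -0.69659795,  0.03068907]), 'shot': 2}
gauge [([136.2, 289.9], 0.94), ([190.9, 240.2], 0.85)]
gauge_rod []
reservoir [([336.9, 213.6], 0.98), ([419.1, 234.5], 0.8)]
cradle [([210.0, 214.4], 0.79)]
marker [([277.7, 236.7], 0.71)]
valve_tip [([337.0, 214.7], 0.97), ([416.0, 238.6], 0.67)]
collar [([444.0, 205.7], 0.55), ([205.5, 184.4], 0.51), ([130.8, 219.0], 0.47)]
```

View pics/scene0.png

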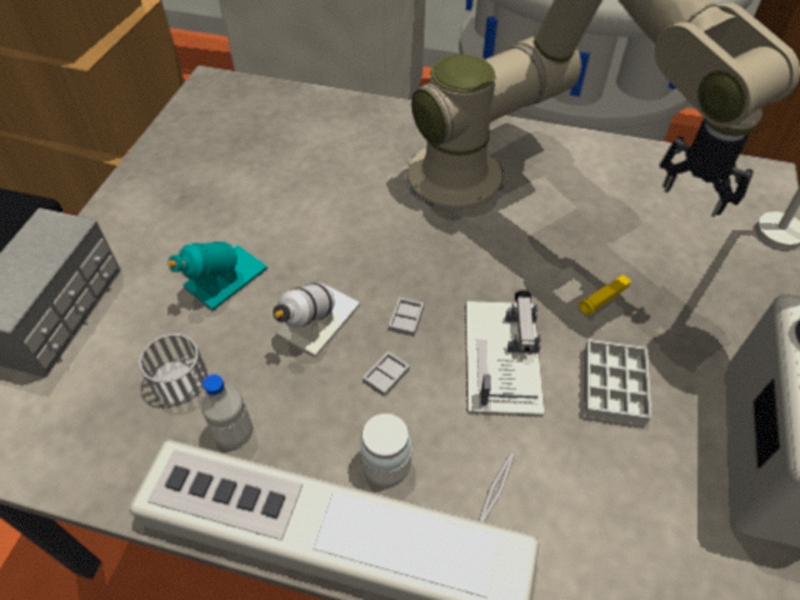

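View pics/top0.png

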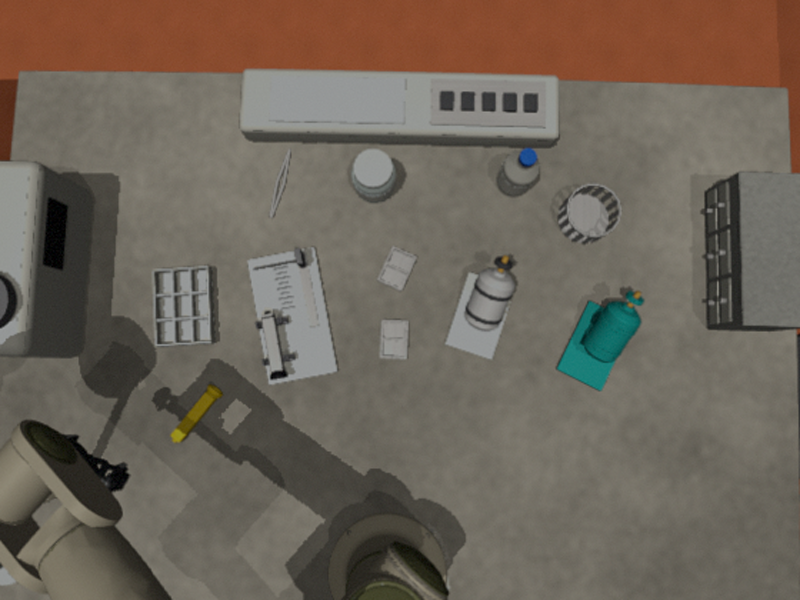

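The scene shows the cradle with the steel gauge (800-px scale about (525,325); top (272,345)), marker at the far end (top (299,258)), the steel reservoir with orange-brass valve (top (505,262), scene (281,313)), turquoise and yellow look-alikes. I'll zoom in on both.

Run:
```python
from h import *
import pickle
t=capture("top");s=capture("scene")
pickle.dump((t,s),open("ts.pkl","wb"))
def cr(p,x,y,w,h,k): return cv2.resize(p["pixels"][y:y+h,x:x+w],None,fx=k,fy=k,interpolation=cv2.INTER_CUBIC)
a=cr(t,165,165,80,110,5); b=cr(t,305,165,80,110,5)[:, :]
cv2.imwrite("pics/c1.png",np.hstack([a,b]))
a=cr(s,315,195,80,100,5); b=cr(s,185,185,80,100,5)
cv2.imwrite("pics/c2.png",np.hstack([a,b]))
```

```text
(no output)
```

View pics/c1.png

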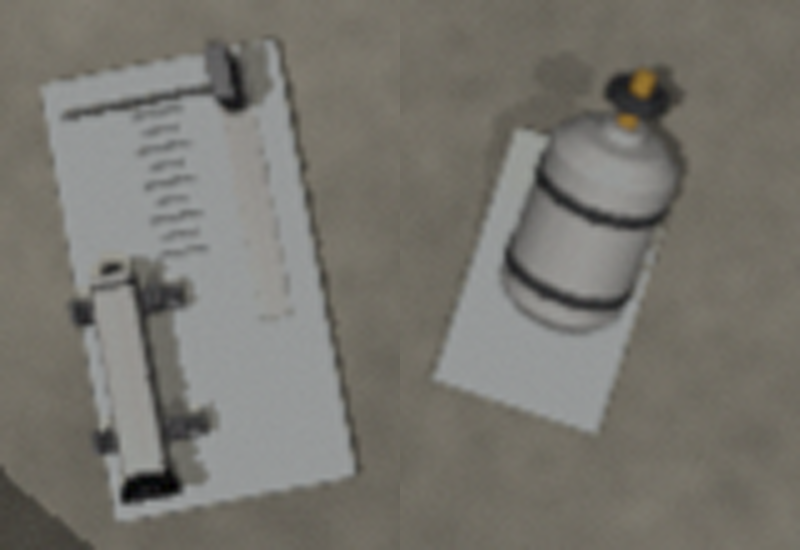

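View pics/c2.png

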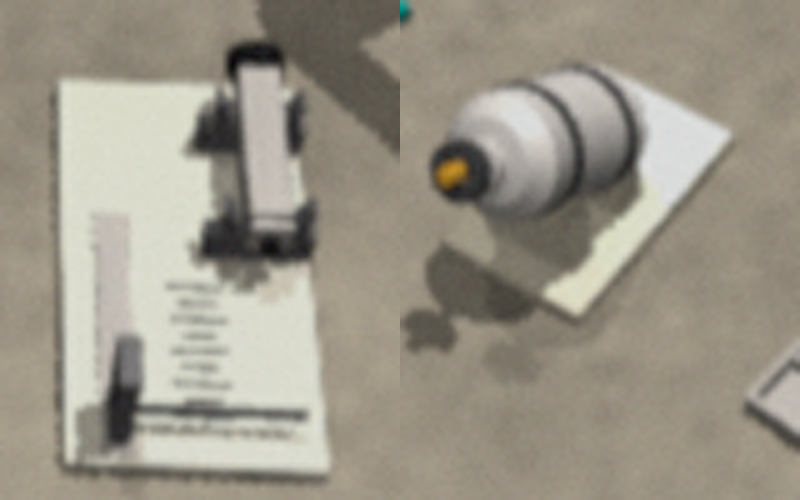

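Crops: cradle plate corners in c1 at (43,87),(277,38),(357,474),(118,521); barrel top from (112,287) to (145,476); marker fin top about (222,62), pointer (65,115)-(210,90). Valve tip at c1 (645,80) and c2 (449,176).

```bash
cat > m.py <<'E'
from h import *
import pickle
t,s=pickle.load(open("ts.pkl","rb"))
T=lambda x,y,o=165:(o+(x+.5)/5-.5,165+(y+.5)/5-.5)
S=lambda x,y,o=315:(o+(x+.5)/5-.5,(195 if o==315 else 185)+(y+.5)/5-.5)
pr=lambda *a:print(*[np.round(v,2) if not isinstance(v,str) else v for v in a])
def plate(P):
    P=np.array(P)[:,:2]; e=[P[(i+1)%4]-P[i] for i in range(4)]
    pr("plate",P.mean(0),"sides",[np.linalg.norm(v) for v in e],"ang",[np.degrees(np.arctan2(v[1],v[0])) for v in e])
plate([atz(t,T(*c),12) for c in((118,521),(43,87),(277,38),(357,474))])
plate([atz(s,S(*c),12) for c in((58,80),(68,465),(330,470),(290,82))])
for n,a,b in(("top",atz(t,T(112,286),59),atz(t,T(145,476),59)),("scene",atz(s,S(275,220),59),atz(s,S(259,67),59))):
    d=a-b; pr(n,"barrel",(a+b)/2,np.linalg.norm(d),np.degrees(np.arctan2(d[1],d[0])))
pr("marker fin top",atz(t,T(218,58),76),atz(s,S(130,362),76))
for tt in((645,77),(645,83)):
  for ss in((447,178),(449,174)):
    pr("valve",*tri(t,T(tt[0]-400,tt[1],305),s,S(ss[0]-400,ss[1],185)))
a,b,c=[atz(t,T(x-400,y,305),8)for x,y in((518,130),(432,380),(600,433))]
pr("res plate",a,b,c,np.degrees(np.arctan2(*(a-b)[1::-1])),np.degrees(np.arctan2(*(b-c)[1::-1]))-90)
a,b,c=[atz(s,S(x-400,y,185),8)for x,y in((580,320),(733,133),(600,62))]
pr("res plate s",a,b,c,np.degrees(np.arctan2(*(a-b)[1::-1])),np.degrees(np.arctan2(*(b-c)[1::-1])))
E
python3 m.py; python3 -c "
from rig import *;print(tips_ahead);s=sense();print(s['ee_rot'],s['time_s'],s['force'])"
```

```text
plate [487.92 196.25] sides [247.11 134.8  248.63 134.93] ang [  12.41  -76.62 -167.56  102.73]
plate [487.51 201.23] sides [250.16 133.67 251.8  133.77] ang [  12.84  103.94 -167.17  -75.36]
top barrel [428.58 224.6   59.  ] 103.74 12.34
scene barrel [431.05 229.83  59.  ] 102.88 13.32
marker fin top [602.25 180.91  76.  ] [597.39 184.13  76.  ]
valve [ 593.06 -198.77  129.32] 3.76
valve [ 592.46 -197.92  132.26] 4.58
valve [ 590.64 -199.77  125.81] 2.85
valve [ 590.05 -198.92  128.76] 3.68
res plate [ 580.8  -148.16    8.  ] [ 439.46 -102.67    8.  ] [ 412.57 -196.45    8.  ] -17.84 -16.0
res plate s [ 583.28 -142.03    8.  ] [ 438.08 -100.26    8.  ] [ 407.83 -192.04    8.  ] -16.05 71.76
17.0
[6.11320505e-06 2.32751867e-01 9.72536152e-01 3.00392062e-05] 0.9 [ 0.14714894  0.81792645 -0.86490805]
```

Request:
{"fn": "drive_tool", "kwargs": {
  "commands": "0.24 -0.30 -0.11 0 0 0.11 60;0.24 -0.30 -0.11 0 0 0.11 60;0.24 -0.30 -0.11 0 0 0.11 60;0.24 -0.30 -0.11 0 0 0.11 60;0.24 -0.30 -0.11 0 0 0.11 60;0.24 -0.30 -0.11 0 0 0.11 60;0.24 -0.30 -0.11 0 0 0.11 60;0.24 -0.31 -0.11 0 0 0.11 60;0 0 0 0 0 0 60;0 0 0 0 0 0 60",
  "force": 60
}}

```text
time_s: 1.73
eef_pos: [430.3, 225.8, 127.2]
ee_rot: [-0.001, -0.109, 0.994, -0.0]
force: [0.2, 0.3, -0.3]
grip_width: 0.597
grip_force: 0.0
```

```bash
cat > st.py <<'E'
from h import *
s=sense(); M=rot(s["ee_rot"])
def yp(v): return [round(float(np.degrees(np.arctan2(v[1],v[0]))),1),round(float(np.degrees(np.arcsin(v[2]))),1)]
print("t",s["time_s"],"p",np.round(s["eef_pos"],1),"xyz(yaw,pitch)",[yp(M[:,i]) for i in range(3)],"F",np.round(s["force"],1),"w",s["grip_width"],"g",s["grip_force"],"q",np.round(s["joints"],2))
E
python3 st.py
python3 - <<'E'
from h import *
for n in("top","scene"):
    p=capture(n); tip=np.array(sense()["eef_pos"])
    u=proj(p,tip).round(1); print(n,u, u+0)
    x,y=int(u[0])-50,int(u[1])-50; c=cv2.resize(p["pixels"][y:y+100,x:x+100],(400,400),interpolation=cv2.INTER_CUBIC)
    cv2.drawMarker(c,tuple(int(v) for v in ((u-[x,y]+.5)*4)),(0,0,255),0,12)
    globals()[n]=c
cv2.imwrite("pics/hov.png",np.hstack([top,scene]))
E
```

```text
t 1.7333 p [430.3 225.8 127.2] xyz(yaw,pitch) [[-167.5, 0.1], [102.5, 0.0], [-170.0, -89.9]] F [ 0.2  0.3 -0.3] w 0.5972951999473153 g 0.0 q [ 0.24  0.32  1.73  0.    1.09 -1.55]
top [184.7 239.5] [184.7 239.5]
scene [371.3 206.3] [371.3 206.3]
```

View pics/hov.png

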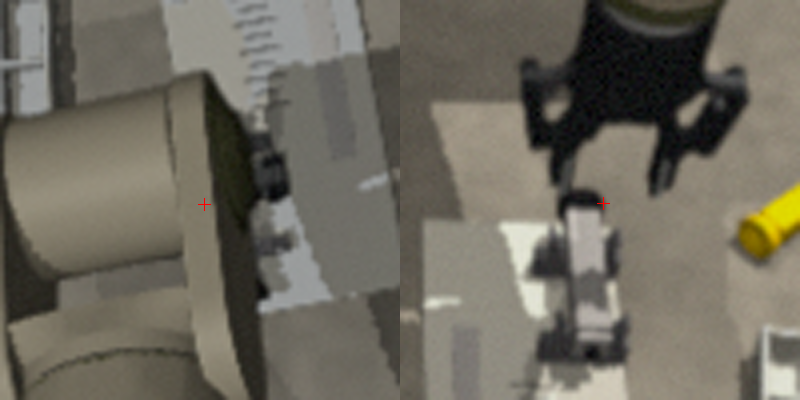

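Scene view: fingers straddle at (563..662,190), gauge below around (590,270); the scene camera appears biased by about +5 mm in y, the top one agrees better. Descend.

Request:
{"fn": "drive_tool", "kwargs": {
  "commands": "0 -0.01 -0.2 0 0 0 60;0 0 -0.2 0 0 0 60;0 0 -0.2 0 0 0 60;0 0 -0.12 0 0 0 60;0 0 -0.1 0 0 0 60;0 0 0 0 0 0 60;0 0 0 0 0 0 60"
}}

```text
time_s: 2.42
eef_pos: [429.5, 226.8, 46.1]
ee_rot: [0.0, -0.111, 0.994, 0.0]
force: [0.3, -0.6, 0.5]
grip_width: 0.6
grip_force: 0.0
```

Request:
{"fn": "drive_tool", "kwargs": {
  "commands": "0 0 0 0 0 0 0;0 0 0 0 0 0 0;0 0 0 0 0 0 0;0 0 0 0 0 0 0;0 0 0 0 0 0 0;0 0 0 0 0 0 0;0 0 0 0 0 0 0;0 0 0 0 0 0 0"
}}

```text
time_s: 3.08
eef_pos: [429.7, 226.1, 45.7]
ee_rot: [-0.0, -0.11, 0.994, -0.0]
force: [-0.4, -0.2, -0.5]
grip_width: -0.004
grip_force: 0.0
```

```bash
python3 st.py
```

```text
t 3.0833 p [429.7 226.1  45.7] xyz(yaw,pitch) [[-167.3, 0.0], [102.7, 0.0], [-170.4, -90.0]] F [-0.4 -0.2 -0.5] w -0.004063507057704143 g 0.0 q [ 0.24  0.44  1.81  0.    0.89 -1.55]
```

Nothing gripped; look.

Run:
```python
from h import *
for n in("top","scene"):
    p=capture(n); tip=np.array(sense()["eef_pos"])
    u=proj(p,tip).round(1)
    x,y=int(u[0])-50,int(u[1])-50; c=cv2.resize(p["pixels"][y:y+100,x:x+100],(400,400),interpolation=cv2.INTER_CUBIC)
    cv2.drawMarker(c,tuple(int(v) for v in ((u-[x,y]+.5)*4)),(0,0,255),0,12)
    globals()[n]=c
cv2.imwrite("pics/g1.png",np.hstack([top,scene]))
```

```text
(no output)
```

View pics/g1.png

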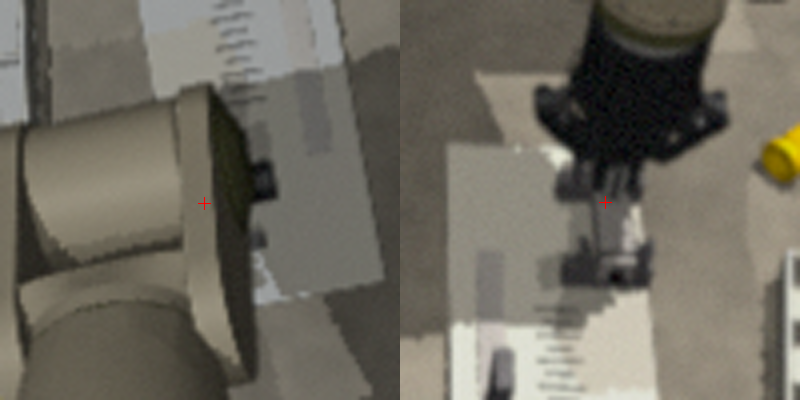

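Run:
```python
from h import *
import pickle
_,s0=pickle.load(open("ts.pkl","rb"))
p=capture("scene"); s=sense(); T=np.array(s["eef_pos"]); M=rot(s["ee_rot"]); k=8
x,y=335,175
def crop(q): return np.clip(cv2.resize(q["pixels"][y:y+75,x:x+50],None,fx=k,fy=k,interpolation=cv2.INTER_CUBIC).astype(float)*1.5,0,255).astype(np.uint8)
def dr(c,X,col):
    u=(proj(p,X)-[x,y]+.5)*k; cv2.circle(c,tuple(int(v) for v in u),3,col,-1)
a,b=crop(s0),crop(p)
for c in(a,b):
    for d in(-54,0,17): dr(c,T+M[:,2]*d,(0,0,255))
    for gx in(-69,-55,0,55):
        g=np.array([430,226,59])+gx*np.array([np.cos(.218),np.sin(.218),0]); dr(c,g,(0,255,0))
cv2.imwrite("pics/g2.png",np.hstack([a,b]))
print(s["grip_width"],s["force"],s["wrist_torque"])
```

```text
0.001810377045280474 [-0.12297889 -0.23461949  0.90854544] [-0.03495423 -0.0101138   0.03678856]
```

View pics/g2.png

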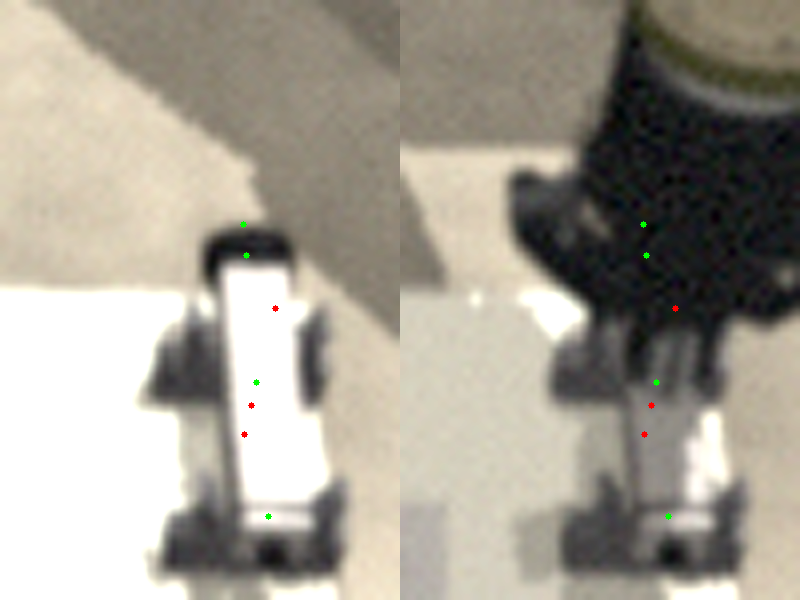

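Run:
```python
from h import *
t=capture("top");s=capture("scene")
P=np.array([237.685,468.121,215.694])
for dz in(0,-4,20):
    print(dz,proj(s,P+[0,0,dz])*1.4286,proj(t,P+[0,0,dz])*1.4286)
print(tri(t,(71.5,325),s,(484.6,136.5)))
```

```text
0 [684.38853616 212.5969928 ] [104.28573304 452.39067157]
-4 [683.64446634 214.17774542] [105.26897333 452.09627457]
20 [688.16685684 204.56845885] [ 99.26898116 453.89248304]
(array([221.51757114, 466.36358045, 242.62193093]), np.float64(12.661705023054283))
```

Request:
{"fn": "drive_tool", "kwargs": {
  "commands": "0 0 0 0 0 0 60;0 0 0 0 0 0 60;0 0 0 0 0 0 60;0 0 0 0 0 0 60;0 0 0 0 0 0 60;0 0 0 0 0 0 60;0 0 -0.04 0 0 0 60;0 0 -0.04 0 0 0 60;0 0 -0.04 0 0 0 60;0 0 0 0 0 0 60"
}}

```text
time_s: 4.17
eef_pos: [429.1, 226.0, 32.7]
ee_rot: [-0.001, -0.11, 0.994, -0.0]
force: [-0.6, -0.4, -0.2]
grip_width: 0.596
grip_force: 0.0
```

Request:
{"fn": "drive_tool", "kwargs": {
  "commands": "0 0 0 0 0 0 0;0 0 0 0 0 0 0;0 0 0 0 0 0 0;0 0 0 0 0 0 0;0 0 0 0 0 0 0;0 0 0 0 0 0 0;0 0 0 0 0 0 0"
}}

```text
time_s: 4.75
eef_pos: [429.9, 226.2, 34.0]
ee_rot: [0.0, -0.11, 0.994, 0.0]
force: [-1.7, -0.4, 6.7]
grip_width: 0.259
grip_force: 59.6
```

Gripped, but images suggest the fingers are ~25 mm higher than stated and hold only the top. Reopen and go deeper, watching the force.

Request:
{"fn": "drive_tool", "kwargs": {
  "commands": "0 0 0 0 0 0 60;0 0 0 0 0 0 60;0 0 0 0 0 0 60;0 0 0 0 0 0 60;0 0 -0.03 0 0 0 60;0 0 -0.03 0 0 0 60;0 0 0 0 0 0 60"
}}

```text
time_s: 5.33
eef_pos: [429.3, 226.0, 27.0]
ee_rot: [-0.001, -0.11, 0.994, -0.0]
force: [0.2, -0.2, -0.0]
grip_width: 0.602
grip_force: 0.0
```

Request:
{"fn": "drive_tool", "kwargs": {
  "commands": "0 0 -0.03 0 0 0 60;0 0 -0.03 0 0 0 60;0 0 0 0 0 0 60"
}}

```text
time_s: 5.58
eef_pos: [429.4, 226.0, 21.1]
ee_rot: [-0.0, -0.11, 0.994, -0.0]
force: [0.6, -0.2, -0.0]
grip_width: 0.601
grip_force: 0.0
```

Request:
{"fn": "drive_tool", "kwargs": {
  "commands": "0 0 0 0 0 0 0;0 0 0 0 0 0 0;0 0 0 0 0 0 0;0 0 0 0 0 0 0;0 0 0 0 0 0 0;0 0 0 0 0 0 0;0 0 0 0 0 0 0"
}}

```text
time_s: 6.17
eef_pos: [429.9, 226.2, 22.0]
ee_rot: [0.0, -0.11, 0.994, 0.0]
force: [-0.2, -0.9, 4.9]
grip_width: 0.271
grip_force: 59.4
```

```bash
python3 st.py
```

```text
t 6.1667 p [429.9 226.2  22. ] xyz(yaw,pitch) [[-167.3, -0.0], [102.7, 0.0], [19.8, -90.0]] F [-0.2 -0.9  4.9] w 0.271265667890551 g 59.36925172805786 q [ 0.24  0.48  1.83  0.    0.83 -1.55]
```

Request:
{"fn": "drive_tool", "kwargs": {
  "commands": "0 0 0.1 0 0 0 0;0 0 0.2 0 0 0 0;0 0 0.3 0 0 0 0;0 0 0.4 0 0 0 0;0 0 0.4 0 0 0 0;0 0 0.2 0 0 0 0;0 0 0 0 0 0 0"
}}

```text
time_s: 6.75
eef_pos: [431.3, 226.6, 186.5]
ee_rot: [0.004, -0.111, 0.994, 0.001]
force: [0.1, 0.1, -1.7]
grip_width: 0.27
grip_force: 59.0
```

```bash
python3 st.py
python3 - <<'E'
from h import *
import pickle
t,s=pickle.load(open("ts.pkl","rb"))
k=1/1.4286
for n,a,b,z in(("bottle",(528,157),(214,384),170),("jar",(373,165),(386,432),115)):
    print(n,atz(t,np.array(a)*k,z).round(),atz(s,np.array(b)*k,z).round(),tri(t,np.array(a)*k,s,np.array(b)*k))
T=lambda x,y,o=305:(o+(x-400+.5)/5-.5,165+(y+.5)/5-.5)
S=lambda x,y,o=185:(o+(x-400+.5)/5-.5,185+(y+.5)/5-.5)
print("valve",atz(t,T(645,77),135),atz(t,T(645,83),135),atz(s,S(447,178),135),atz(s,S(449,175),135))
E
```

```text
t 6.75 p [431.3 226.6 186.5] xyz(yaw,pitch) [[-167.3, -0.5], [102.7, 0.0], [13.3, -89.5]] F [ 0.1  0.1 -1.7] w 0.2704483931479019 g 59.03729796409607 q [ 0.24  0.25  1.66 -0.    1.22 -1.55]
bottle [ 767. -233.  170.] [ 773. -225.  170.] (array([ 768.76303143, -232.00834761,  161.05631765]), np.float64(5.835877768426401))
jar [761.  42. 115.] [755.  48. 115.] (array([758.65376904,  45.72808196, 121.21890898]), np.float64(7.538569442611782))
valve [ 592.78413321 -199.70706362  135.        ] [ 589.68800713 -199.738379    135.        ] [ 596.512881   -194.48895252  135.        ] [ 594.4901645  -194.21887559  135.        ]
```

Request:
{"fn": "drive_tool", "kwargs": {
  "commands": "0.187 -0.325 0.036 0 0 -0.082 0;0.187 -0.325 0.036 0 0 -0.082 0;0.187 -0.325 0.036 0 0 -0.082 0;0.187 -0.325 0.036 0 0 -0.082 0;0.187 -0.325 0.036 0 0 -0.082 0;0.187 -0.325 0.036 0 0 -0.082 0;0.187 -0.325 0.036 0 0 -0.082 0;0.187 -0.325 0.036 0 0 -0.082 0;0.187 -0.325 0.036 -0.0375 -0.124 0 0;0.187 -0.325 0.036 -0.0375 -0.124 0 0;0.187 -0.325 0.036 -0.0375 -0.124 0 0;0.187 -0.325 0.036 -0.0375 -0.124 0 0;0.187 -0.325 0.036 -0.0375 -0.124 0 0;0.187 -0.325 0.036 -0.0375 -0.124 0 0;0 0 0 0 0 0 0;0 0 0 0 0 0 0"
}}

```text
time_s: 8.08
eef_pos: [690.2, -229.9, 229.3]
ee_rot: [0.295, 0.141, 0.944, -0.043]
force: [-0.9, 0.1, -1.4]
grip_width: 0.265
grip_force: 59.4
```

```bash
python3 st.py
```

```text
t 8.0833 p [ 690.2 -229.9  229.3] xyz(yaw,pitch) [[163.0, -34.7], [73.0, 0.1], [-16.9, -55.3]] F [-0.9  0.1 -1.4] w 0.26464411659797205 g 59.44971799850464 q [-0.53  0.45  1.4   0.21  0.71 -1.92]
```

Request:
{"fn": "drive_tool", "kwargs": {
  "commands": "0.02 0.02 -0.2 0 0 0 0;0 0 -0.2 0 0 0 0;0 0 -0.1 0 0 0 0;0 0 0 0 0 0 0;0 0 0 0 0 0 0"
}}

```text
time_s: 8.5
eef_pos: [693.5, -226.2, 182.0]
ee_rot: [0.297, 0.139, 0.944, -0.044]
force: [-0.8, 1.3, -1.3]
grip_width: 0.268
grip_force: 59.4
```

```bash
python3 st.py
python3 - <<'E'
from h import *
s=sense();T=np.array(s["eef_pos"]);M=rot(s["ee_rot"]); ims=[]; k=6
for n,(x,y,w,h) in(("top",(320,150,66,66)),("scene",(165,190,66,66))):
    p=capture(n); c=np.clip(cv2.resize(p["pixels"][y:y+h,x:x+w],None,fx=k,fy=k,interpolation=cv2.INTER_CUBIC)*1.6,0,255).astype(np.uint8)
    for off,col in((T-25*M[:,2],(0,0,255)),(T+[0,0,25],(255,0,0))):
        for d in(-69,-55,55,61):
            u=(proj(p,off-M[:,0]*d)-[x,y]+.5)*k; cv2.circle(c,tuple(int(v) for v in u),2,col,-1)
    u=(proj(p,[593,-198.2,135])-[x,y]+.5)*k; cv2.circle(c,tuple(int(v) for v in u),2,(0,255,0),-1)
    ims.append(c)
cv2.imwrite("pics/pre.png",np.hstack(ims))
E
```

```text
t 8.5 p [ 693.5 -226.2  182. ] xyz(yaw,pitch) [[163.2, -34.9], [73.2, 0.0], [-16.8, -55.1]] F [-0.8  1.3 -1.3] w 0.26808260982265064 g 59.360652565956116 q [-0.53  0.49  1.46  0.23  0.61 -1.96]
```

View pics/pre.png

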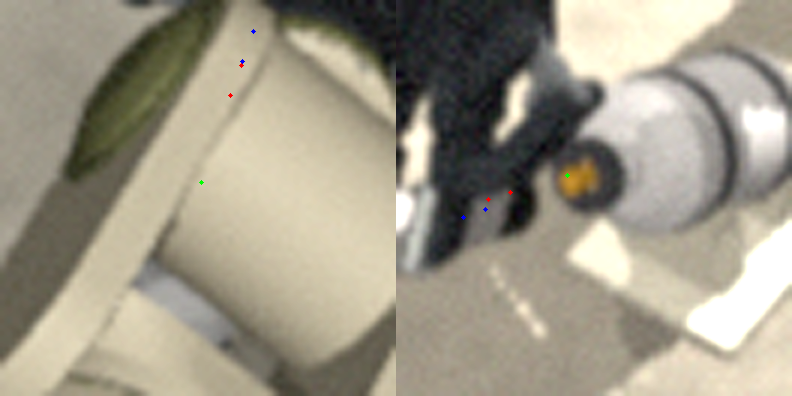

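Scene half: mouth (black bell) about (520,212), brass tip about (568,177) at 6x; the tool-fixed offset hypothesis (red) fits. Top view is blocked by the arm. Print the pixels numerically for the rim.

Run:
```python
from h import *
s=sense();T=np.array(s["eef_pos"]);M=rot(s["ee_rot"])
p=capture("scene"); g=cv2.cvtColor(p["pixels"],cv2.COLOR_BGR2GRAY)
x0,y0=172,212
print("col",x0); 
for y in range(y0,y0+22): print(y,*[f"{v:3d}" for v in g[y,x0:x0+28]])
b=p["pixels"].astype(int); m=(b[...,2]-b[...,0]>60)&(np.arange(420)[:,None]>205)&(np.arange(420)[:,None]<232)&(np.abs(np.arange(560)-197)<15)
print("brass",np.argwhere(m)[:,::-1].tolist())
mid=T-25*M[:,2]
for d in(-69,-55): print(d,proj(p,mid-M[:,0]*d), mid-M[:,0]*d)
a=-M[:,0]; tip=np.array([593,-198.2,135])
for d in(0,-12,10,20,30,40): print(d,proj(p,tip+d*a))
J=np.array([proj(p,tip+10*v)-proj(p,tip) for v in(a,M[:,1],M[:,2])]);print("px per 10mm along a,ty,tz",J.round(2).tolist())
```

```text
col 172
212  20  19  22  30  24  13  24  24  31  83 125  92  45  30  39  33  26  28  22  23  19  31  61  89 102  99 110 118
213  21  24  21  28  22  15  21  20  37  67  80  51  30  34  32  37  31  25  18   9  27  33  57  66  61  56  66  82
214  27  19  25  19  24  21  23  20  30  40  39  33  33  37  41  30  22  16  18  15  33  40  46  41  37  36  35  44
215  28  25  25  23  23  23  25  27  31  31  32  33  37  28  31  20  14  10  22  33  44  44  41  38  45  42  36  37
216  30  31  31  23  22  26  37  26  31  34  37  34  32  26  24  21  17  35  45  43  43  43  39  43  58  48  46  39
217  28  34  29  25  27  36  39  36  33  33  24  33  23  22  17  21  35  55  70  49  43  53  51  56  77  65  49  37
218  31  29  30  21  28  35  31  35  36  32  30  30  25  13  22  33  56  84  81  60  53  69  75  75  79  69  52  41
219  29  33  22  32  28  31  34  31  32  30  27  23  19  18  25  42  79  97  94  66  69  84  89  80  74  72  59  41
220  29  25  21  27  29  32  34  32  31  30  29  24  19  20  18  41  80  95  95  67  73  87  92  82  74  73  62  46
221  36  23  25  24  27  29  30  35  36  38  40 
[... 1367 characters left out ...]
  96  96 105 117 109 102  97  97  98 100  98  97  96  97  96  98 110 141 154 160 162 166 164
brass [[194, 218], [195, 218], [196, 218], [197, 218], [193, 219], [194, 219], [195, 219], [196, 219], [197, 219], [193, 220], [194, 220], [195, 220], [196, 220], [193, 221], [194, 221], [195, 221]]
-69 [183.13189566 221.3225589 ] [ 626.19671667 -206.3054267   164.42051305]
-55 [179.53437522 222.55662603] [ 637.16413641 -209.61677305  172.46729438]
0 [193.13493026 218.80872652]
-12 [195.96041017 217.83141064]
10 [190.74107454 219.63677049]
20 [188.31063472 220.47749177]
30 [185.84277239 221.33118142]
40 [183.33662354 222.19813943]
px per 10mm along a,ty,tz [[-2.39, 0.83], [3.15, 1.69], [-0.96, 3.51]]
```

Request:
{"fn": "drive_tool", "kwargs": {
  "commands": "-0.058 0.0225 -0.0555 0 0 0 0;-0.058 0.0225 -0.0555 0 0 0 0;-0.058 0.0225 -0.0555 0 0 0 0;-0.058 0.0225 -0.0555 0 0 0 0;0 0 0 0 0 0 0;0 0 0 0 0 0 0;0 0 0 0 0 0 0",
  "force": 80
}}

```text
time_s: 9.23
eef_pos: [670.9, -218.2, 161.1]
ee_rot: [0.298, 0.14, 0.943, -0.044]
force: [-0.5, -0.3, -1.7]
grip_width: 0.264
grip_force: 83.5
```

```bash
python3 st.py
python3 - <<'E'
from h import *
s=sense();T=np.array(s["eef_pos"]);M=rot(s["ee_rot"]);k=12
p=capture("scene"); x,y,w,h=170,200,50,44
c=np.clip(cv2.resize(p["pixels"][y:y+h,x:x+w],None,fx=k,fy=k,interpolation=cv2.INTER_CUBIC).astype(float)*2.2,0,255).astype(np.uint8)
mid=T-25*M[:,2]; a=-M[:,0]; print("rim fk",mid-69*a, "rel tip",[round(float((mid-69*a-[593,-198.2,135])@v),1) for v in(a,M[:,1],M[:,2])])
q=lambda X:((proj(p,X)-[x,y]+.5)*k).astype(int)
for d,col,r in((-69,(0,0,255),17),(-55,(0,255,255),12)):
    th=np.linspace(0,2*np.pi,40); pts=np.array([q(mid+d*a+r*(np.cos(t)*M[:,1]+np.sin(t)*M[:,2])) for t in th]); cv2.polylines(c,[pts],True,col,1)
cv2.circle(c,tuple(q([593,-198.2,135])),3,(0,255,0),-1)
cv2.imwrite("pics/near.png",c)
E
```

```text
t 9.2333 p [ 670.9 -218.2  161.1] xyz(yaw,pitch) [[163.2, -35.1], [73.2, -0.0], [-16.9, -54.9]] F [-0.5 -0.3 -1.7] w 0.26427311466701053 g 83.48633408546448 q [-0.53  0.47  1.56  0.27  0.53 -2.  ]
rim fk [ 603.11060136 -197.69206385  141.89757819] rel tip [11.8, 3.4, -0.2]
```

View pics/near.png

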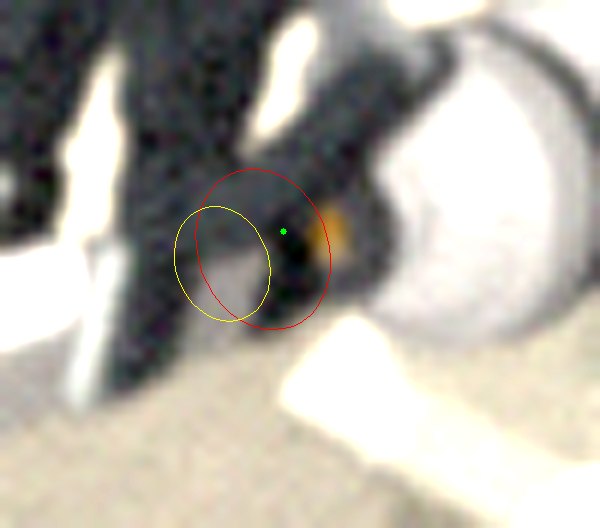

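Rim silhouette sits within ~2 mm of predicted; tip near (292,240) in the crop, funnel covers it. Advance with force checks.

Request:
{"fn": "drive_tool", "kwargs": {
  "commands": "-0.033 0.01 -0.02 0 0 0 0;-0.033 0.01 -0.02 0 0 0 0;-0.033 0.01 -0.02 0 0 0 0;-0.04 0.012 -0.028 0 0 0 0;0 0 0 0 0 0 0"
}}

```text
time_s: 9.7
eef_pos: [655.4, -213.3, 150.2]
ee_rot: [0.297, 0.14, 0.944, -0.044]
force: [-0.5, -0.3, -2.6]
grip_width: 0.261
grip_force: 83.5
```

```bash
cat >> st.py <<'E'
F=np.array(s["force"])+[0.3,0.1,1.6]; print("F along a,ty,tz",[round(float(F@v),1) for v in(-M[:,0],M[:,1],M[:,2])], "rel",[round(float((np.array(s["eef_pos"])-25*M[:,2]+69*M[:,0]-[593,-198.2,135])@v),1) for v in(-M[:,0],M[:,1],M[:,2])])
E
python3 st.py
```

```text
t 9.7 p [ 655.4 -213.3  150.2] xyz(yaw,pitch) [[163.1, -34.9], [73.2, 0.0], [-16.8, -55.1]] F [-0.5 -0.3 -2.6] w 0.2609857736417357 g 83.49041819572449 q [-0.54  0.45  1.62  0.3   0.5  -2.04]
F along a,ty,tz [-0.7, -0.2, 0.8] rel [-7.7, 3.7, -0.8]
```

Request:
{"fn": "drive_tool", "kwargs": {
  "commands": "-0.024 0.007 -0.017 0 0 0 0;-0.024 0.007 -0.017 0 0 0 0;0 0 0 0 0 0 0"
}}

```text
time_s: 9.95
eef_pos: [651.5, -212.4, 147.8]
ee_rot: [0.298, 0.14, 0.943, -0.044]
force: [0.2, -0.7, -1.7]
grip_width: 0.258
grip_force: 83.6
```

```bash
python3 st.py
```

```text
t 9.95 p [ 651.5 -212.4  147.8] xyz(yaw,pitch) [[163.2, -35.0], [73.2, -0.0], [-16.9, -55.0]] F [ 0.2 -0.7 -1.7] w 0.25842085025684847 g 83.6374032497406 q [-0.54  0.44  1.64  0.31  0.48 -2.05]
F along a,ty,tz [0.5, -0.4, 0.4] rel [-12.4, 3.4, -1.0]
```

Request:
{"fn": "drive_tool", "kwargs": {
  "commands": "-0.024 0.007 -0.017 0 0 0 0;-0.024 0.007 -0.017 0 0 0 0;0 0 0 0 0 0 0"
}}

```text
time_s: 10.2
eef_pos: [647.6, -211.5, 145.4]
ee_rot: [0.299, 0.14, 0.943, -0.045]
force: [5.2, -2.5, -1.3]
grip_width: 0.262
grip_force: 83.2
```

```bash
python3 st.py
```

```text
t 10.2 p [ 647.6 -211.5  145.4] xyz(yaw,pitch) [[163.2, -35.2], [73.1, -0.0], [-16.9, -54.8]] F [ 5.2 -2.5 -1.3] w 0.2620413114466208 g 83.24626207351685 q [-0.54  0.44  1.65  0.32  0.47 -2.06]
F along a,ty,tz [5.1, -0.7, 3.2] rel [-17.2, 3.1, -1.2]
```

Request:
{"fn": "drive_tool", "kwargs": {
  "commands": "0.011 -0.003 -0.016 0 0 0 0;-0.02 0.006 -0.0145 0 0 0 0;0 0 0 0 0 0 0"
}}

```text
time_s: 10.45
eef_pos: [647.2, -211.4, 143.1]
ee_rot: [0.3, 0.14, 0.943, -0.045]
force: [7.0, -2.3, 3.3]
grip_width: 0.26
grip_force: 83.8
```

```bash
python3 st.py
```

```text
t 10.45 p [ 647.2 -211.4  143.1] xyz(yaw,pitch) [[163.2, -35.3], [73.1, -0.1], [-17.0, -54.7]] F [ 7.  -2.3  3.3] w 0.25986013916651945 g 83.75809907913208 q [-0.55  0.44  1.66  0.32  0.46 -2.07]
F along a,ty,tz [9.1, -0.0, 0.4] rel [-18.9, 3.1, 0.5]
```

Request:
{"fn": "drive_tool", "kwargs": {
  "commands": "-0.016 0.005 -0.0115 0 0 0 0;-0.016 0.005 -0.0115 0 0 0 0;0 0 0 0 0 0 0"
}}

```text
time_s: 10.7
eef_pos: [644.9, -210.8, 141.9]
ee_rot: [0.301, 0.14, 0.942, -0.045]
force: [12.0, -2.8, 3.8]
grip_width: 0.262
grip_force: 83.4
```

```bash
python3 st.py
```

```text
t 10.7 p [ 644.9 -210.8  141.9] xyz(yaw,pitch) [[163.1, -35.4], [73.1, -0.1], [-17.0, -54.6]] F [12.  -2.8  3.8] w 0.2624182533908557 g 83.44931244850159 q [-0.55  0.44  1.67  0.33  0.45 -2.08]
F along a,ty,tz [13.4, 1.0, 2.9] rel [-21.6, 3.1, 0.3]
```

Request:
{"fn": "drive_tool", "kwargs": {
  "commands": "-0.016 0.005 -0.0115 0 0 0 0;-0.016 0.005 -0.0115 0 0 0 0;0 0 0 0 0 0 0"
}}

```text
time_s: 10.95
eef_pos: [644.3, -210.9, 142.8]
ee_rot: [0.305, 0.14, 0.941, -0.047]
force: [25.5, -2.7, 5.8]
grip_width: 0.261
grip_force: 82.6
```

```bash
python3 st.py
```

```text
t 10.95 p [ 644.3 -210.9  142.8] xyz(yaw,pitch) [[163.1, -35.9], [73.0, -0.1], [-17.2, -54.1]] F [25.5 -2.7  5.8] w 0.26067872572538664 g 82.6127028465271 q [-0.55  0.43  1.68  0.34  0.44 -2.09]
F along a,ty,tz [24.9, 5.0, 8.9] rel [-21.7, 2.8, -0.3]
```

Request:
{"fn": "drive_tool", "kwargs": {
  "commands": "0.014 0.006 -0.016 0.006 0.019 0 0;0 0 0 0 0 0 0;0 0 0 0 0 0 0"
}}

```text
time_s: 11.2
eef_pos: [645.0, -210.7, 141.1]
ee_rot: [0.297, 0.14, 0.943, -0.046]
force: [14.2, -4.8, 12.9]
grip_width: 0.261
grip_force: 84.3
```

```bash
python3 st.py
```

```text
t 11.2 p [ 645.  -210.7  141.1] xyz(yaw,pitch) [[163.2, -35.0], [73.0, -0.2], [-17.2, -55.0]] F [14.2 -4.8 12.9] w 0.26054184785225004 g 84.2830753326416 q [-0.54  0.44  1.66  0.31  0.46 -2.06]
F along a,ty,tz [20.8, -0.3, -3.1] rel [-21.7, 3.2, 0.6]
```

Request:
{"fn": "drive_tool", "kwargs": {
  "commands": "-0.012 0.004 -0.008 0 0 0 0;-0.012 0.003 -0.008 0 0 0 0;0 0 0 0 0 0 0;0 0 0 0 0 0 0"
}}

```text
time_s: 11.53
eef_pos: [644.6, -210.8, 141.7]
ee_rot: [0.3, 0.141, 0.942, -0.047]
force: [26.4, -6.0, 12.2]
grip_width: 0.26
grip_force: 83.1
```

```bash
python3 st.py
python3 - <<'E'
from h import *
s=sense();T=np.array(s["eef_pos"]);M=rot(s["ee_rot"]);k=9
p=capture("scene"); x,y,w,h=145,195,80,60
c=np.clip(cv2.resize(p["pixels"][y:y+h,x:x+w],None,fx=k,fy=k,interpolation=cv2.INTER_CUBIC).astype(float)*1.8,0,255).astype(np.uint8)
mid=T-25*M[:,2]; a=-M[:,0]
q=lambda X:((proj(p,X)-[x,y]+.5)*k).astype(int)
for d in(-69,61,79,107): cv2.circle(c,tuple(q(mid+d*a)),2,(0,0,255),-1)
cv2.imwrite("pics/press.png",c)
E
```

```text
t 11.5333 p [ 644.6 -210.8  141.7] xyz(yaw,pitch) [[163.1, -35.3], [73.0, -0.2], [-17.4, -54.7]] F [26.4 -6.  12.2] w 0.25986161009471453 g 83.06025266647339 q [-0.54  0.44  1.67  0.32  0.45 -2.07]
F along a,ty,tz [30.3, 2.1, 4.5] rel [-21.9, 3.0, 0.2]
```

View pics/press.png

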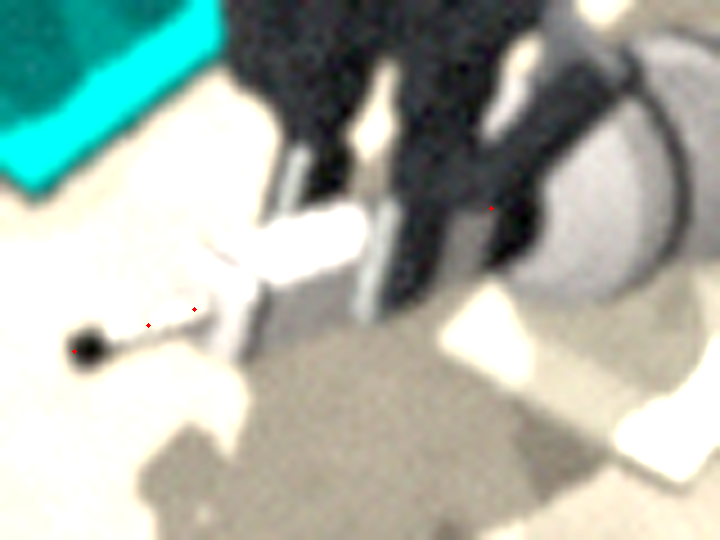

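Rod is driven out (button at (88,348)). One small lateral relief to make sure it's a stop and not a jam, then withdraw.

Request:
{"fn": "drive_tool", "kwargs": {
  "commands": "0 0.002 -0.018 0.003 0.009 0 0;0 0 0 0 0 0 0;0 0 0 0 0 0 0"
}}

```text
time_s: 11.83
eef_pos: [644.9, -210.9, 141.0]
ee_rot: [0.297, 0.141, 0.943, -0.047]
force: [21.5, -2.9, 19.6]
grip_width: 0.26
grip_force: 84.5
```

```bash
python3 st.py
```

```text
t 11.8333 p [ 644.9 -210.9  141. ] xyz(yaw,pitch) [[163.1, -35.0], [73.0, -0.2], [-17.4, -55.0]] F [21.5 -2.9 19.6] w 0.2600879447343839 g 84.54895734786987 q [-0.54  0.44  1.66  0.31  0.46 -2.06]
F along a,ty,tz [29.9, 3.6, -5.0] rel [-21.9, 3.0, 0.7]
```

Request:
{"fn": "drive_tool", "kwargs": {
  "commands": "0.06 -0.018 0.042 0 0 0 0;0.12 -0.036 0.086 0 0 0 0;0.16 -0.048 0.11 0 0 0 0;0.16 -0.048 0.15 0 0 0 0;0 0 0.35 0 0 0 0;0 0 0.3 0 0 0 0;0 0 0 0 0 0 0"
}}

```text
time_s: 12.42
eef_pos: [690.3, -222.9, 242.6]
ee_rot: [0.291, 0.14, 0.946, -0.044]
force: [0.8, 0.3, -0.4]
grip_width: 0.262
grip_force: 83.8
```

```bash
python3 st.py
```

```text
t 12.4167 p [ 690.3 -222.9  242.6] xyz(yaw,pitch) [[163.2, -34.2], [73.2, -0.1], [-17.0, -55.8]] F [ 0.8  0.3 -0.4] w 0.26231434247231894 g 83.75773429870605 q [-0.52  0.43  1.38  0.18  0.75 -1.9 ]
F along a,ty,tz [1.5, 0.7, -0.5] rel [74.4, 4.3, -57.6]
```

Request:
{"fn": "drive_tool", "kwargs": {
  "commands": "-0.186 0.321 -0.043 0.037 0.122 0 0;-0.186 0.321 -0.043 0.037 0.122 0 0;-0.186 0.321 -0.043 0.037 0.122 0 0;-0.186 0.321 -0.043 0.037 0.122 0 0;-0.186 0.321 -0.043 0.037 0.122 0 0;-0.186 0.321 -0.043 0.037 0.122 0 0;-0.186 0.321 -0.043 0 0 0.082 0;-0.186 0.321 -0.043 0 0 0.082 0;-0.186 0.321 -0.043 0 0 0.082 0;-0.186 0.321 -0.043 0 0 0.082 0;-0.186 0.321 -0.043 0 0 0.082 0;-0.186 0.321 -0.043 0 0 0.082 0;-0.186 0.321 -0.043 0 0 0.082 0;-0.186 0.321 -0.043 0 0 0.082 0;0 0 0 0 0 0 0;0 0 0 0 0 0 0"
}}

```text
time_s: 13.75
eef_pos: [426.8, 228.5, 174.6]
ee_rot: [-0.007, -0.112, 0.994, -0.0]
force: [0.9, -0.6, -1.9]
grip_width: 0.259
grip_force: 83.6
```

```bash
python3 st.py
```

```text
t 13.75 p [426.8 228.5 174.6] xyz(yaw,pitch) [[-167.2, 0.8], [102.8, 0.0], [-170.1, -89.2]] F [ 0.9 -0.6 -1.9] w 0.2587578837732659 g 83.60533475875854 q [ 0.25  0.27  1.67  0.    1.22 -1.55]
F along a,ty,tz [1.0, -0.8, 0.3] rel [-136.7, 453.0, -63.3]
```

Request:
{"fn": "drive_tool", "kwargs": {
  "commands": "0.031 -0.023 -0.3 0.004 -0.0175 0 0;0 0 -0.35 0 0 0 0;0 0 -0.3 0 0 0 0;0 0 -0.2 0 0 0 0;0 0 -0.07 0 0 0 0;0 0 0 0 0 0 0;0 0 0 0 0 0 0"
}}

```text
time_s: 14.33
eef_pos: [432.1, 224.7, 54.0]
ee_rot: [0.001, -0.11, 0.994, 0.0]
force: [-0.8, 0.3, -1.3]
grip_width: 0.263
grip_force: 83.6
```

```bash
python3 st.py
```

```text
t 14.3333 p [432.1 224.7  54. ] xyz(yaw,pitch) [[-167.4, -0.1], [102.6, 0.0], [37.0, -89.9]] F [-0.8  0.3 -1.3] w 0.26346318948818426 g 83.59675884246826 q [ 0.24  0.43  1.8   0.    0.91 -1.55]
F along a,ty,tz [-0.4, 0.5, -0.3] rel [-133.9, 447.7, 56.2]
```

Request:
{"fn": "drive_tool", "kwargs": {
  "commands": "-0.02 0.014 0 0 0 0 0;0 0 -0.08 0 0 0 0;0 0 -0.08 0 0 0 0;0 0 -0.05 0 0 0 0;0 0 0 0 0 0 0"
}}

```text
time_s: 14.75
eef_pos: [428.5, 226.3, 31.1]
ee_rot: [-0.001, -0.11, 0.994, 0.0]
force: [-0.1, 0.4, -1.9]
grip_width: 0.259
grip_force: 83.6
```

```bash
python3 st.py
```

```text
t 14.75 p [428.5 226.3  31.1] xyz(yaw,pitch) [[-167.3, 0.1], [102.7, 0.0], [164.0, -89.9]] F [-0.1  0.4 -1.9] w 0.2592115658029819 g 83.60715866088867 q [ 0.24  0.47  1.82  0.    0.85 -1.55]
F along a,ty,tz [0.3, 0.4, 0.3] rel [-136.3, 450.1, 79.3]
```

Request:
{"fn": "drive_tool", "kwargs": {
  "commands": "0.01 0 -0.03 0 0 0 0;0 0 -0.03 0 0 0 0;0 0 -0.02 0 0 0 0;0 0 0 0 0 0 0"
}}

```text
time_s: 15.08
eef_pos: [430.0, 226.4, 23.9]
ee_rot: [-0.0, -0.11, 0.994, 0.0]
force: [-0.4, 0.6, -1.9]
grip_width: 0.258
grip_force: 83.6
```

```bash
python3 st.py
```

```text
t 15.0833 p [430.  226.4  23.9] xyz(yaw,pitch) [[-167.3, -0.0], [102.7, 0.0], [96.4, -90.0]] F [-0.4  0.6 -1.9] w 0.25787010079037537 g 83.60764145851135 q [ 0.24  0.48  1.83  0.    0.84 -1.55]
F along a,ty,tz [0.1, 0.7, 0.3] rel [-135.0, 449.9, 86.5]
```

Request:
{"fn": "drive_tool", "kwargs": {
  "commands": "0 0 -0.015 0 0 0 0;0 0 -0.01 0 0 0 0;0 0 0 0 0 0 0"
}}

```text
time_s: 15.33
eef_pos: [430.3, 226.5, 22.1]
ee_rot: [0.0, -0.11, 0.994, 0.0]
force: [-0.0, -1.5, 3.5]
grip_width: 0.261
grip_force: 84.2
```

```bash
python3 st.py
```

```text
t 15.3333 p [430.3 226.5  22.1] xyz(yaw,pitch) [[-167.3, -0.1], [102.7, 0.0], [49.3, -89.9]] F [-0.  -1.5  3.5] w 0.2607186345510933 g 84.1736090183258 q [ 0.24  0.48  1.83  0.    0.83 -1.55]
F along a,ty,tz [-0.0, -1.4, -5.1] rel [-134.7, 449.9, 88.2]
```

Request:
{"fn": "drive_tool", "kwargs": {
  "commands": "0 0 0 0 0 0 60;0 0 0 0 0 0 60;0 0 0 0 0 0 60;0 0 0 0 0 0 60;0 0 0 0 0 0 60;0 0 0.1 0 0 0 60;0 0 0.3 0 0 0 60;0 0 0.35 0 0 0 60;0 0 0.35 0 0 0 60;-0.03 -0.35 0.1 0 0 0 60;-0.03 -0.35 0.1 0 0 0 60;-0.03 -0.35 0.1 0 0 0 60;-0.03 -0.35 0 0 0 0 60;-0.03 -0.35 0 0 0 0 60;-0.03 -0.35 0 0 0 0 60;-0.03 -0.35 0 0 0 0 60;-0.03 -0.35 0 0 0 0 60;0 0 0 0 0 0 60;0 0 0 0 0 0 60"
}}

```text
time_s: 16.92
eef_pos: [406.1, -54.8, 162.3]
ee_rot: [0.001, -0.109, 0.994, 0.0]
force: [-0.2, 0.7, 0.4]
grip_width: 0.605
grip_force: 0.0
```

```bash
python3 st.py
python3 - <<'E'
from h import *
import pickle
t=capture("top");s=capture("scene"); pickle.dump((t,s),open("ts2.pkl","wb"))
for p,n in((t,"top"),(s,"scene")):
    for o in("gauge","gauge_rod","rod_tip","marker","cradle"): print(n,o,[(np.round(b["position"],1).tolist(),round(b["confidence"],2)) for b in boxes_of(p,o)])
g=cv2.cvtColor(t["pixels"],cv2.COLOR_BGR2GRAY)
for y in range(176,222): print(y,*[f"{v:3d}" for v in g[y,174:214]])
E
```

```text
t 16.9167 p [406.1 -54.8 162.3] xyz(yaw,pitch) [[-167.5, -0.1], [102.5, 0.0], [36.4, -89.9]] F [-0.2  0.7  0.4] w 0.6045394591133321 g 0.0 q [-0.42  0.11  1.9   0.    1.13 -2.21]
F along a,ty,tz [0.3, 0.8, -2.0] rel [-220.5, 180.4, -52.4]
top gauge [([192.6, 236.2], 0.89), ([139.3, 287.8], 0.62)]
top gauge_rod [([361.1, 124.7], 0.42), ([186.9, 208.4], 0.41)]
top rod_tip [([186.2, 209.0], 0.43)]
top marker [([207.9, 180.3], 0.69)]
top cradle [([207.0, 217.4], 0.92)]
scene gauge [([422.0, 203.0], 0.74), ([365.7, 227.4], 0.61), ([341.2, 271.1], 0.23)]
scene gauge_rod [([368.6, 250.2], 0.46), ([363.6, 224.8], 0.15)]
scene rod_tip []
scene marker [([341.6, 270.7], 0.45)]
scene cradle [([348.4, 256.3], 0.93)]
176 117 115 116 115 115 114 114 114 114 113 113 114 113 115 114 113 113 113 112 112 115 115 117 114 106 115 127 140 140 139 139 130  99  95  96  87  52  58  83  96
177 116 116 117 118 114 112 109 113 114 112 116 116 117 116 114 115 117 115 102 104 115 128 140 139 136 140 147 153 151 151 153 142 105  97  97  91  67  34  58  87
178 115 116 115 115 112 111 110 111 110 115 114 117 114 105
[... 6456 characters left out ...]
 153 152 153 152 151 153 152 152 152 151 153
218 118 114 112 113 113 132 151 154 152 152 145 141 128 142 113 111 125 108  83  97 106 107 105 108 123 151 153 153 151 153 152 152 151 152 153 152 152 150 152 152
219 117 113 114 113 111 119 151 153 153 148 132 126 128 134 126 129 135 109  65  86 100  93  98 105 122 152 153 153 150 152 151 151 153 152 151 152 153 152 152 152
220 117 115 116 116 111 110 150 153 152 142 136 139 143 141 137 112 108  77  40  68  93  87  87  95 114 151 143 130 136 150 152 151 153 152 153 153 152 151 152 152
221 117 116 118 117 114 116 152 152 146 114 108 109 104  99  96  88  96  78  38  55  82  82  83  85  97 114 110  99 113 134 152 153 151 151 151 151 153 154 152 152
```

Run:
```python
from h import *
import pickle
t,s=pickle.load(open("ts2.pkl","rb"))
g=cv2.cvtColor(s["pixels"],cv2.COLOR_BGR2GRAY)
for y in range(243,266): print(y,*[f"{v:3d}" for v in g[y,362:380]])
print()
for y in range(262,287): print(y,*[f"{v:3d}" for v in g[y,334:380]])
```

```text
243  46  55  76  75  86 125 160 152 100  76  66  52  48  45  51  77 119 147
244  49  55  67  75  90 138 175 163 103  70  55  48  44  43  45  79 130 153
245  48  54  57  60  82 128 170 164  94  55  49  51  46  47  56  96 145 154
246  68  63  64  67  76 125 170 171  99  57  59  65  67  70  80 112 149 158
247  94  95  92  91  93 124 172 175 116  93 104 126 113 133 134 134 153 160
248 112 106 106 104 101 117 161 168 147 148 164 181 169 187 184 148 153 163
249 117 113 111 110 104 113 169 185 179 188 203 210 202 205 194 154 155 162
250 130 116 111 117 113 114 154 176 176 196 210 219 215 215 198 159 156 165
251 140 119 126 151 145 131 158 178 176 196 214 221 224 224 214 172 163 164
252 151 130 162 189 187 155 156 174 174 197 209 223 225 224 219 179 168 163
253 150 148 178 204 205 169 162 182 185 208 215 222 225 224 218 188 172 169
254 158 143 164 212 212 169 153 177 194 215 220 223 225 224 220 199 171 165
255 160 138 164 213 218 168 143 166 180 202 221 225 222 226 222 207 172 164
256 160 141 165 220 215 151  92  91 106 158 216 225 225 226 225 212 171 161
257 161 142 166 214 210 141  53  23 
[... 4648 characters left out ...]
 225 223 223 224 223 224 223 224 225 224 224 224 224 224 218 219 221 222 220 221 219 217 216 219 219 216 209 212 214 216 220 223 224 220
284 135 118 112 113 119 121 142 174 191 209 223 226 225 223 223 226 223 226 224 224 226 224 224 225 225 225 226 225 224 225 224 226 224 224 225 225 226 225 223 223 221 225 223 224 221 219
285 144 128 130 152 161 156 161 173 187 207 222 226 227 227 227 224 224 225 225 226 225 225 223 222 224 223 224 224 225 223 224 223 225 224 225 223 224 224 225 224 226 225 222 225 224 221
286 170 164 167 185 177 161 164 173 185 205 223 224 223 223 224 223 225 225 225 224 223 225 224 224 225 224 225 224 225 225 227 225 224 225 226 224 226 227 225 226 225 224 224 224 224 225
```

Run:
```python
from h import *
import pickle
t,s=pickle.load(open("ts2.pkl","rb"))
yaw=np.radians(12.7); ex=np.array([np.cos(yaw),np.sin(yaw),0]); ey=np.array([-ex[1],ex[0],0]); C=np.array([487.8,198.5,0])
cf=lambda X:np.round([(X-C)@ex,(X-C)@ey,X[2]],1)
print("tip top",cf(atz(t,(184.7,202.0),50)),"scene",cf(atz(s,(369,257.1),47)),"tri",[cf(tri(t,(184.7,203),s,(369,257.1))[0])])
def dark(p,cols,r0,r1,vert=True):
    g=cv2.cvtColor(p["pixels"],cv2.COLOR_BGR2GRAY).astype(float)
    out=[]
    for c in cols:
        v=g[r0(c):r1(c),c]; w=np.clip(v.max()*.85-v,0,None); out.append((c,(w*np.arange(r0(c),r1(c))).sum()/w.sum()))
    return np.array(out)
# top bar slope approx: col178->187.5, col198->183
L=lambda c:int(round(187.6-(c-178)*.225))
bt=dark(t,range(179,200),lambda c:L(c)-2,lambda c:L(c)+3)
bs=dark(s,range(352,375),lambda c:275,lambda c:280)
ft=np.polyfit(bt[:,0],bt[:,1],1);fs=np.polyfit(bs[:,0],bs[:,1],1); print(ft,fs,bt[::5],bs[::6])
for z in(12,16,20,24,28,32):
    print(z,"top",[cf(atz(t,(c,np.polyval(ft,c)),z)) for c in(180,195)],"scene",[cf(atz(s,(c,np.polyval(fs,c)),z)) for c in(355,373)])
print("bar end",cf(tri(t,(176.6,187.8),s,(375.6,277.6))[0]))
# fin top & plate
print("fin",cf(atz(t,(208.4,176.4),76)))
st=sense();print(st["eef_pos"])
```

```text
tip top [55.2 36.3 50. ] scene [53.  40.2 47. ] tri [array([53. , 38.7, 46.9])]
[-1.91273769e-01  2.21705762e+02] [4.95871321e-02 2.59137549e+02] [[179.         187.5069735 ]
 [184.         186.597254  ]
 [189.         185.59129968]
 [194.         184.6232166 ]
 [199.         183.6519337 ]] [[352.         276.5       ]
 [358.         277.08080808]
 [364.         277.11940299]
 [370.         277.46421737]]
12 top [array([104.2,  48.3,  12. ]), array([104. ,   5.3,  12. ])] scene [array([92.4,  6.4, 12. ]), array([93.1, 53. , 12. ])]
16 top [array([103.5,  47.6,  16. ]), array([103.3,   4.7,  16. ])] scene [array([94.8,  5.8, 16. ]), array([95.4, 52.1, 16. ])]
20 top [array([102.8,  46.9,  20. ]), array([102.6,   4.2,  20. ])] scene [array([97.1,  5.1, 20. ]), array([97.7, 51.3, 20. ])]
24 top [array([102.1,  46.3,  24. ]), array([101.9,   3.6,  24. ])] scene [array([99.4,  4.5, 24. ]), array([100.1,  50.5,  24. ])]
28 top [array([101.4,  45.6,  28. ]), array([101.2,   3.1,  28. ])] scene [array([101.8,   3.8,  28. ]), array([102.4,  49.6,  28. ])]
32 top [array([100.7,  44.9,  32. ]), array([100.5,   2.5,  32. ])] scene [array([104.1,   3.1,  32. ]), array([104.8,  48.8,  32. ])]
bar end [101.9  55.8  27.8]
fin [107.1 -42.8  76. ]
[406.18062497 -53.36732991 161.72693867]
```

Request:
{"fn": "drive_tool", "kwargs": {
  "commands": "0.239 0.293 -0.04 0 0 0 50;0.239 0.293 -0.04 0 0 0 50;0.239 0.293 -0.04 0 0 0 50;0.239 0.293 -0.04 0 0 0 50;0.239 0.293 -0.04 0 0 0 50;0.239 0.293 -0.04 0 0 0 50;0.239 0.293 -0.04 0 0 0 50;0.239 0.293 -0.04 0 0 0 50;0 0 0 0 0 0 50;0 0 0 0 0 0 50",
  "force": 30
}}

```text
time_s: 18.35
eef_pos: [597.4, 182.0, 128.4]
ee_rot: [-0.001, -0.111, 0.994, 0.0]
force: [0.1, -0.3, -0.2]
grip_width: 0.503
grip_force: 0.0
```

```bash
python3 st.py
```

```text
t 18.35 p [597.4 182.  128.4] xyz(yaw,pitch) [[-167.2, 0.1], [102.8, 0.1], [151.1, -89.9]] F [ 0.1 -0.3 -0.2] w 0.5033248747383435 g 0.0 q [ 0.11  0.6   1.29  0.    1.25 -1.69]
F along a,ty,tz [0.3, -0.3, -1.4] rel [19.4, 369.8, -18.1]
```

Request:
{"fn": "drive_tool", "kwargs": {
  "commands": "0 -0.01 -0.2 0 0 0 50;0 0 -0.25 0 0 0 50;0 0 -0.2 0 0 0 50;0 0 -0.12 0 0 0 50;0 0 -0.1 0 0 0 50;0 0 -0.05 0 0 0 50;0 0 0 0 0 0 50"
}}

```text
time_s: 18.93
eef_pos: [597.2, 179.5, 37.5]
ee_rot: [0.0, -0.11, 0.994, 0.0]
force: [0.2, 0.1, 0.2]
grip_width: 0.498
grip_force: 0.0
```

```bash
python3 st.py
```

```text
t 18.9333 p [597.2 179.5  37.5] xyz(yaw,pitch) [[-167.4, -0.0], [102.6, 0.0], [95.8, -90.0]] F [0.2 0.1 0.2] w 0.498046797006645 g 0.0 q [ 0.1   0.7   1.37  0.    1.06 -1.69]
F along a,ty,tz [0.5, 0.1, -1.8] rel [17.7, 367.5, 72.9]
```

Request:
{"fn": "drive_tool", "kwargs": {
  "commands": "0 0 0 0 0 0 0;0 0 0 0 0 0 0;0 0 0 0 0 0 0;0 0 0 0 0 0 0;0 0 0 0 0 0 0;0 0 0 0 0 0 0;0 0 0 0 0 0 0"
}}

```text
time_s: 19.52
eef_pos: [597.0, 183.3, 39.0]
ee_rot: [0.001, -0.111, 0.994, 0.003]
force: [-3.2, 17.0, 2.1]
grip_width: 0.127
grip_force: 33.9
```

```bash
python3 st.py
```

```text
t 19.5167 p [597.  183.3  39. ] xyz(yaw,pitch) [[-167.3, -0.2], [102.7, 0.3], [76.2, -89.6]] F [-3.2 17.   2.1] w 0.12740248688725045 g 33.86048465967178 q [ 0.11  0.7   1.37  0.01  1.06 -1.69]
F along a,ty,tz [0.9, 17.3, -3.6] rel [18.5, 370.7, 73.3]
```

Request:
{"fn": "drive_tool", "kwargs": {
  "commands": "-0.008 0.035 0 0 0 0 0;-0.06 -0.0135 0 0 0 0 0;-0.08 -0.018 0 0 0 0 0;-0.08 -0.018 0 0 0 0 0;-0.08 -0.018 0 0 0 0 0;-0.08 -0.018 0 0 0 0 0;-0.06 -0.0135 0 0 0 0 0;-0.018 -0.004 0 0 0 0 0;0 0 0 0 0 0 0;0 0 0 0 0 0 0"
}}

```text
time_s: 20.35
eef_pos: [551.0, 173.3, 39.1]
ee_rot: [0.001, -0.11, 0.994, 0.001]
force: [-2.2, 2.5, 8.5]
grip_width: 0.131
grip_force: 34.8
```

```bash
python3 st.py
cat > mk.py <<'E'
from h import *
yaw=np.radians(12.7); ex=np.array([np.cos(yaw),np.sin(yaw),0]); ey=np.array([-ex[1],ex[0],0]); C=np.array([487.8,198.5,0])
cf=lambda X:np.round([(X-C)@ex,(X-C)@ey,X[2]],1)
for n,box in(("top",(196,214,176,206)),("scene",(248,274,334,380))):
    p=capture(n);g=cv2.cvtColor(p["pixels"],cv2.COLOR_BGR2GRAY)
    print(n); 
    for y in range(box[0],box[1]): print(y,*[f"{v:3d}" for v in g[y,box[2]:box[3]]])
E
python3 mk.py
```

```text
t 20.35 p [551.  173.3  39.1] xyz(yaw,pitch) [[-167.3, -0.1], [102.7, 0.1], [38.2, -89.8]] F [-2.2  2.5  8.5] w 0.1312907947184543 g 34.80715334415436 q [ 0.1   0.62  1.53  0.    0.99 -1.69]
F along a,ty,tz [-1.3, 2.9, -10.1] rel [-28.9, 371.5, 71.5]
top
196  42  50  69  73  73  83 110 113 112 111 110 111 111 111 108 109 108 108 109 107 106 107 108 108 106 105 103 104 105 103
197  40  48  66  71  70  74  92 105 107 107 106 105 103 103 103 105 104 103 103 104 102 101 101 100  95  92  91  91  93  93
198  42  42  55  70  67  66  73  86 100 100  94  92  92  93  94  90  90  88  91  89  89  88  87  86  83  83  82  82  81  79
199  37  39  47  54  59  60  56  61  78  87  83  81  83  81  81  81  81  79  81  77  79  78  78  77  74  72  72  73  69  62
200  42  37  39  48  49  50  48  47  57  74  77  73  74  73  71  76  72  69  58  59  59  55  59  57  58  59  61  68  63  60
201  38  38  38  43  48  47  47  49  54  59  58  63  75  75  69  74  74  71  72  76  75  80  89  90  88  91  92  98  99 101
202  48  51  57  62  72  73  74  81  85  89  89  91  95  91  93  95  92  91  92  95  95  98 102 104 1
[... 5580 characters left out ...]
 107 109 135 178 183 185 188 186 185 178 182 190 194 196 195 197 198 200 200 202 199 203 199 199 200 201 202 202 198 199 201 202 191 146
271 102  92  89  92  90  98  96 103 106 106 107 107 109 107 124 159 156 161 161 166 163 157 159 172 177 176 177 185 200 198 200 198 201 200 199 200 201 202 201 199 202 200 201 202 189 153
272 105  95  93  92 104 125 129 127 121 115 108 107 105 110 124 159 173 178 176 175 173 159 156 161 167 161 161 181 198 198 202 201 199 201 199 196 199 202 200 200 200 200 201 200 191 158
273 106  97  90 105 131 161 164 163 154 143 123 116 115 115 126 164 194 195 191 188 192 188 186 187 188 189 188 193 200 203 200 201 202 201 199 199 200 200 201 200 200 201 200 201 192 165
```

Run:
```python
from h import *
yaw=np.radians(12.7); ex=np.array([np.cos(yaw),np.sin(yaw),0]); ey=np.array([-ex[1],ex[0],0]); C=np.array([487.8,198.5,0])
cf=lambda X:np.round([(X-C)@ex,(X-C)@ey,X[2]],1)
p=capture("scene");g=cv2.cvtColor(p["pixels"],cv2.COLOR_BGR2GRAY).astype(float)
for c in range(352,375,2):
    v=g[259:265,c]; w=np.clip(155-v,0,None); r=(w*np.arange(259,265)).sum()/w.sum(); print(c,round(r,2),[cf(atz(p,(c,r),z))[0] for z in(20,24.3,28)])
v=255-g[254:261,366:372]; w=np.clip(v-120,0,None); yy,xx=np.mgrid[254:261,366:372]; u=((w*xx).sum()/w.sum(),(w*yy).sum()/w.sum())
print(u,cf(atz(p,u,47)))
```

```text
352 260.98 [np.float64(49.7), np.float64(52.4), np.float64(54.7)]
354 260.6 [np.float64(48.3), np.float64(51.0), np.float64(53.3)]
356 260.62 [np.float64(48.1), np.float64(50.8), np.float64(53.1)]
358 261.17 [np.float64(49.6), np.float64(52.3), np.float64(54.6)]
360 261.35 [np.float64(49.9), np.float64(52.6), np.float64(54.9)]
362 261.35 [np.float64(49.7), np.float64(52.4), np.float64(54.7)]
364 261.54 [np.float64(50.0), np.float64(52.7), np.float64(55.1)]
366 261.48 [np.float64(49.6), np.float64(52.3), np.float64(54.6)]
368 261.26 [np.float64(48.7), np.float64(51.4), np.float64(53.8)]
370 261.37 [np.float64(48.8), np.float64(51.5), np.float64(53.9)]
372 261.74 [np.float64(49.7), np.float64(52.5), np.float64(54.8)]
374 261.83 [np.float64(49.8), np.float64(52.5), np.float64(54.8)]
(np.float64(369.0331825037707), np.float64(257.01206636500757)) [52.7 40.3 47. ]
```

Request:
{"fn": "drive_tool", "kwargs": {
  "commands": "0 0 0 0 0 0 50;0 0 0 0 0 0 50;0 0 0 0 0 0 50;0 0 0 0 0 0 50;0 0 0.1 0 0 0 50;0 0 0.3 0 0 0 50;0 0 0.35 0 0 0 50;0 0 0.35 0 0 0 50;-0.18 -0.3 0.05 0 0 0 50;-0.18 -0.3 0.05 0 0 0 50;-0.18 -0.3 0.05 0 0 0 50;-0.18 -0.3 0.05 0 0 0 50;-0.18 -0.3 0 0 0 0 50;-0.18 -0.3 0 0 0 0 50;-0.18 -0.3 0 0 0 0 50;-0.18 -0.3 0 0 0 0 50;0 0 0 0 0 0 50;0 0 0 0 0 0 50"
}}

```text
time_s: 22.0
eef_pos: [406.5, -68.1, 168.5]
ee_rot: [0.001, -0.109, 0.994, 0.0]
force: [-0.1, 0.9, 0.1]
grip_width: 0.5
grip_force: 0.0
```

```bash
python3 st.py
cat > mk2.py <<'E'
from h import *
yaw=np.radians(12.7); ex=np.array([np.cos(yaw),np.sin(yaw),0]); ey=np.array([-ex[1],ex[0],0]); C=np.array([487.8,198.5,0])
cf=lambda X:np.round([(X-C)@ex,(X-C)@ey,X[2]],1)
for n,b in(("top",(196,212,176,210)),("scene",(252,268,340,378))):
    p=capture(n); g=cv2.cvtColor(p["pixels"],cv2.COLOR_BGR2GRAY); print(n)
    for y in range(b[0],b[1]): print(y,*[f"{v:3d}" for v in g[y,b[2]:b[3]]])
E
python3 mk2.py
```

```text
t 22.0 p [406.5 -68.1 168.5] xyz(yaw,pitch) [[-167.5, -0.1], [102.5, 0.0], [20.8, -89.9]] F [-0.1  0.9  0.1] w 0.4995088032642597 g 0.0 q [-0.45  0.11  1.88  0.    1.15 -2.24]
F along a,ty,tz [0.4, 0.9, -1.7] rel [-223.0, 167.4, -58.7]
top
196 152 152 153 153 152 153 151 150 152 151 152 151 153 152 153 150 143 139 144 153 153 152 151 151 146 142 152 153 153 152 153 153 152 133
197 151 152 152 152 153 152 153 150 153 151 151 151 152 153 152 151 152 152 152 146 133 123 124 123 119 122 150 154 153 153 153 155 152 139
198 152 152 153 153 152 152 153 153 151 153 152 153 150 154 152 153 154 152 147 124 115 125 138 139 138 138 151 152 152 145 133 123 113 102
199 151 153 152 151 152 151 151 152 152 151 152 152 152 152 153 152 154 153 150 139 138 145 152 149 142 127 127 122 111 102  91  80  76  74
200 143 152 153 153 152 152 153 153 152 150 150 151 155 153 151 152 153 152 150 143 123 113 110 107  98  85  84  81  83  97  98 118 132 126
201 131 151 154 151 152 153 153 150 148 149 147 149 148 142 118 115 113 108 106  99  81  69  71  77  85  98 117 133 135 139 141 147 152 148
202 116 151 154 152 
[... 3181 characters left out ...]
 213 209 186 153 127 135 162 176 164 154 152 162 171 171 161 170 203 224 220
264  63 100 152 180 165 164 193 204 200 197 193 192 196 194 195 193 190 190 192 194 193 184 155 139 152 185 192 179 184 178 188 211 219 216 217 223 224 222
265  78 122 152 169 161 164 171 177 172 165 159 157 156 144 156 154 134 134 154 155 142 140 142 139 139 148 149 148 161 145 155 191 206 218 220 224 228 222
266 101 161 193 206 206 206 207 206 203 203 202 199 191 174 190 190 165 161 192 193 167 163 161 161 166 161 158 159 162 155 155 170 181 204 211 224 225 226
267 126 177 209 222 223 225 224 223 224 223 220 204 197 196 199 199 186 187 210 220 214 213 209 211 216 211 203 199 197 196 203 206 206 216 217 222 225 227
```

Run:
```python
from h import *
yaw=np.radians(12.7); ex=np.array([np.cos(yaw),np.sin(yaw),0]); ey=np.array([-ex[1],ex[0],0]); C=np.array([487.8,198.5,0])
cf=lambda X:np.round([(X-C)@ex,(X-C)@ey,X[2]],1)
t=capture("top");s=capture("scene")
print("tip top",[cf(atz(t,(184.7,202.0),z)) for z in(47,50,52)],"scene",cf(atz(s,(369.03,257.05),47)))
for z in(16,20,24,28,32): print(z,"bar top",cf(atz(t,(184.7,203.36),z)),"scene",cf(atz(s,(369,261.6),z)),cf(atz(s,(345,260.7),z)))
```

```text
tip top [array([55.6, 36.8, 47. ]), array([55.2, 36.3, 50. ]), array([54.9, 36. , 52. ])] scene [52.8 40.3 47. ]
16 bar top [56.3 42.6 16. ] scene [47.1 45.4 16. ] [ 47.1 -18.   16. ]
20 bar top [55.7 41.9 20. ] scene [49.6 44.6 20. ] [ 49.6 -18.6  20. ]
24 bar top [55.2 41.2 24. ] scene [52.2 43.8 24. ] [ 52.1 -19.2  24. ]
28 bar top [54.6 40.6 28. ] scene [54.7 43.  28. ] [ 54.7 -19.7  28. ]
32 bar top [54.  39.9 32. ] scene [57.2 42.2 32. ] [ 57.2 -20.3  32. ]
```

```bash
python3 -c "
from rig import *
print(finish_job())"
```

```text
the job is handed in; nothing more can be done
None
```

The job is handed in after about 22 s of robot time. The gauge was pressed to a firm stop on the valve (about 30 N along its axis), the rod came out, and the gauge is back in the cradle with its rod end pointing as before. The marker's pointer measures level with the rod's end to about 1 mm in both cameras, but the verdict was not reported back.

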